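Zero the sample reader and hold its slide at the loading mark

TASK

Take the metal stylus out of the tube rack, use it to press the recessed zero button on the sample reader fully down while the reader's slide is still closed, and stand the stylus back in a free hole of the rack, seated on its collar. Then pull the reader's spring-return slide out by its upright grip tab until the pointer tooth on the slide lines up with the marker on the rail beside it, and hold it there: the job finishes with the gripper still holding the slide at the marker, because it springs shut when let go. Do not shift the marker or the other things on the bench, and do not touch the button with the fingers.

Things in the scene. Friction and masses are not known exactly. Their poses are not given: they have to be found in the camera images.
- reader: sample reader, a low white instrument fixed to the bench, 140 (x) x 180 (y) x 60 mm high; origin at the centre of its underside (bench height), z up. Its front is its own -x side; the slide comes out of the front along its own -x. At its front left (own y from +40 to +52 mm) an aluminium rail, top at 22 mm, runs 82 mm out; the marker sits on it.
- button_well (a point): centre of the mouth of the round well of the zero button, on the reader's flat top 60 mm above the bench; well 20 mm in diameter, 12 mm deep. The button's flat top, 15 mm in diameter, lies 6 mm below the mouth and goes 4.5 mm down.
- zero_button (a joint): travel of the zero button: 0 up, 0.0045 m fully down (0.0035 counts as down); spring, about 1.2 N to start and 4 N fully down; comes back up by itself
- button_top (a point): centre of the zero button's flat top face, 6 mm below the well's mouth
- slide (a joint): how far the slide is pulled out: 0 closed, stop at 0.060 m; a spring pulls it shut with about 2.4 N closed and 120 N/m more (about 8 N at 45 mm)
- grip (a point): upright black grip tab standing on the slide, 14 mm thick along the slide's travel, 26 mm wide across it, 46 mm high, from 28 to 74 mm above the bench; this point is the centre of its underside, axes as the reader's. Closed, its centre stands 58 mm in front of the reader's front face. It is open on all sides above 30 mm from the bench.
- pointer (a point): tip of the small pointer tooth on the slide's left (+y) edge, 26 mm above the bench; it is 43 mm behind the centre of the grip tab (towards the reader) and moves with the slide. A dark line across the slide runs to it.
- mark (a point): tip of the small tooth of the steel marker block (12 x 16 x 10 mm, top 30 mm above the bench) that sits stiffly on the rail at the slide's left; the teeth meet when the slide is pulled out by the distance, along the reader's -x, from pointer to mark, 22 to 45 mm at the start
- rack: white tube rack fixed to the bench, 60 (x) x 140 (y) x 45 mm high; origin at the centre of its underside. Three round holes, 15 mm in diameter and 42 mm deep, in a row along its own y at -45, 0 and +45 mm. The stylus stands in one end hole, a capped tube in the other, the middle one is empty.
- stylus: metal stylus, 96 mm long, 60 g, standing tip down in the rack; origin at its tip, z along it towards the handle. Shank 9 mm in diameter from the tip (tapered to 6 mm) to 34 mm, collar 24 mm in diameter from 34 to 38 mm, round handle 16 mm in diameter from 38 to 96 mm. Seated, the collar rests on the rack's top, with the tip 11 mm above the bench.
- tube: small capped tube in the rack, bystander: clear body 12 mm in diameter, orange cap 20 mm in diameter whose top is 59 mm above the bench; origin at its lower end
- dish: open glass dish on the bench, bystander, 90 mm in diameter, 16 mm high; origin at the centre of its underside
- tipbox: blue box of pipette tips, bystander, 85 x 120 x 61 mm high; origin at the centre of its underside
- washbottle: white plastic bottle, bystander, 64 mm in diameter, 150 mm high; origin at the centre of its underside
Mind the look-alikes: they are no part of the job. What is shaped like the rack but green or turquoise is not meant.

How it is judged:
By the outcome, as a careful person would: the job done as asked, in the order asked, and still so for the second after the job is handed in, while the arm keeps its last pose, push and grip.
It also fails if it takes over 64 s, if anything falls off the work surface, if the arm or the gripper's body presses on something with over 40 N, if the wrist force passes 120 N, or if a joint passes its speed limit or range.

ROBOT

A 6-joint arm with a two-finger parallel gripper is mounted at the origin on the work surface. World frame = base frame: x ahead of the robot, y to its left, z up, the work surface at z = 0. Lengths are in m, angles in rad, forces in N, time in s.
With the tool pointing down it reaches from about 0.325 to 0.85 m from the base axis. Payload 4.4 kg.
Tool frame: the origin (TCP) lies at the very end of the fingers, on their centre line; the grasp point (between the pads) lies r.pinch_z behind it (r.pinch_z is the distance from the TCP to the grasp point, in m); z points along the fingers, y is the line along which they close (so a half turn about z gives the same grasp; the last joint's range is limited). The gripper opens to 94 mm and grips with 3 to 60 N. Pads are 16 mm wide; open, the fingers measure 119 mm over their backs; the gripper's body (75 mm by 177 mm) begins 78 mm behind the grasp point.
Start: joints at [1.155, 0.207, 1.542, -0, 1.393, -0.15], TCP at [0.151, 0.555, 0.205] pointing down, gripper open.
Joint ranges: [-2.73, 2.73], [-0.86, 2.22], [0.23, 2.46], [-1.11, 4.25], [0.08, 2.63], [-2.82, 2.82]. Speed limits (rad/s): [2.79, 2.79, 3.14, 3.14, 3.14, 3.14].

INTERFACE

Orientations are given as a 3x3 rotation matrix whose columns are the frame's x, y, z axes.
In Python, from station import r gives the robot as it stands.
- The arm moves only by the shell command python3 -m pendant 'ROWS' [FORCE]. ROWS is JSON, a list of rows, each an object with "slide": the shift along the tool's x, y, z in cm, a list of three; "turn": the turn about the tool's z in degrees; "claw": the finger opening in cm, from 0 to 9.4. In form: [{"slide": [dx, dy, dz], "turn": turn, "claw": claw}, ...]. A call has 1 to 12 rows; each row shifts and turns the commanded pose from where the row before left it, along the tool's axes as they then stand; what a row does not reach is not made up. A row lasts 1/8 s, in which the tool goes at most 62.5 mm and 10.7 degrees, less where a joint would pass 70% of its speed; a pose out of reach is approached as far as the arm can. A call with a gripper value outside its range is refused whole. The fingers move at their own pace and stop on an object; FORCE is the grip in N (left out, the last holds). Time passes only in rows, so rows that do not move let the fingers close. It gives the time, the measured TCP pose, the force, the opening and the grip force at its end, in the units of the state.
- r.observe(): the state, without advancing time (a new reading comes with each control period).
- r.grab_frame(name): name is "scene" or "top" or "wrist"; returns a dict with "image" (400x640x3 uint8, red, green, blue), "z_map" (400x640 float32, m along the optical axis (not along the pixel's ray), 0 where there is no reading), "vfov" (degrees; the focal length in pixels is half the picture's height over the tangent of half this angle, whatever the lens; pixels are square), "cx", "cy" (the principal point, pixels), "R" (3x3) and "t" (3): a world point X has camera coordinates R X + t. Camera axes: x right, y down, z forward; pixel columns grow to the right and rows downward; lengths in m; the calibration is good to about 2 mm. A picture is of the moment at which its call begins.
- r.close_job(): hands the job in; it is judged then, once.
The state is a dict: "t": time; "joint_positions": joint angles; "joint_vel": joint speeds; "tau": joint torques, N m; "eef_pos": TCP position; "tool_rot": TCP orientation; "contact_force": force on the tool from outside, world axes, zero at the start; "wrist_torque": the same for the moment, N m; "opening": finger opening in m; "gripper_force": force on a finger pad.
Only numpy, scipy, OpenCV 4.12 (cv2) and the standard library are available. Lean on these libraries where they do the work, as an engineer would, in place of code of your own. Each camera call takes 0.05 s, during which the arm holds its last target. There are 200 camera calls.

## Working session

There is one attempt and no reset: what is moved stays moved. The work goes in short steps, Python scripts to look and compute and a shell command to move; the robot and the scene stay as the last step left them, time stands still between calls to the robot, and variables do not carry over. Pictures are saved under pics/ and viewed, at most 10 in all, crops included, and the job is handed in when it is done.

```bash
mkdir -p pics; ls
cat > h.py <<'E'
import numpy as np, cv2, pickle
from station import r
def grab(n,f):
    d=r.grab_frame(n); pickle.dump(d,open(f'pics/{f}.pkl','wb')); cv2.imwrite(f'pics/{f}.png',d['image'][:,:,::-1]); return d
def load(f): return pickle.load(open(f'pics/{f}.pkl','rb'))
def foc(d): return d['image'].shape[0]/2/np.tan(np.radians(d['vfov'])/2)
def ray(d,u,v):
    k=np.array([(u-d['cx'])/foc(d),(v-d['cy'])/foc(d),1]); R=np.array(d['R']); return -R.T@np.array(d['t']), R.T@k
def onz(d,u,v,z):
    o,k=ray(d,u,v); return o+k*(z-o[2])/k[2]
def dep(d,u,v):
    o,k=ray(d,u,v); return o+k*d['z_map'][int(round(v)),int(round(u))]
def tri(*obs):
    A=np.zeros((3,3));b=np.zeros(3)
    for d,u,v in obs:
        o,k=ray(d,u,v);k=k/np.linalg.norm(k);P=np.eye(3)-np.outer(k,k);A+=P;b+=P@o
    return np.linalg.solve(A,b)
def crop(f,u0,v0,u1,v1,s,out):
    d=load(f); c=d['image'][v0:v1,u0:u1,::-1]; cv2.imwrite(f'pics/{out}.png',cv2.resize(c,None,fx=s,fy=s,interpolation=cv2.INTER_CUBIC))
E
python3 - <<'E'
from h import *
a=grab('top','top0');b=grab('scene','scene0')
cv2.imwrite('pics/both.png',cv2.resize(np.vstack([a['image'],b['image']])[:,:,::-1],(480,600)) if 0 else a['image'][:,:,::-1])
print(r.pinch_z,r.observe()['tool_rot'],a['t'],b['t'],a['R'])
E
```

```text
pics
0.0188 [[-9.64874263e-01  2.62710753e-01 -8.46843346e-04]
 [ 2.62711918e-01  9.64872497e-01 -1.87415065e-03]
 [ 3.24736326e-04 -2.03079556e-03 -9.99997885e-01]] [-0.01261363  0.61669511  1.20989329] [ 0.49433646 -0.24510631  1.39085246] [[ 0.00826942 -0.99986413 -0.01425982]
 [-0.98896922 -0.00606862 -0.14799683]
 [ 0.14789018  0.01532637 -0.98888503]]
```

View pics/top0.png

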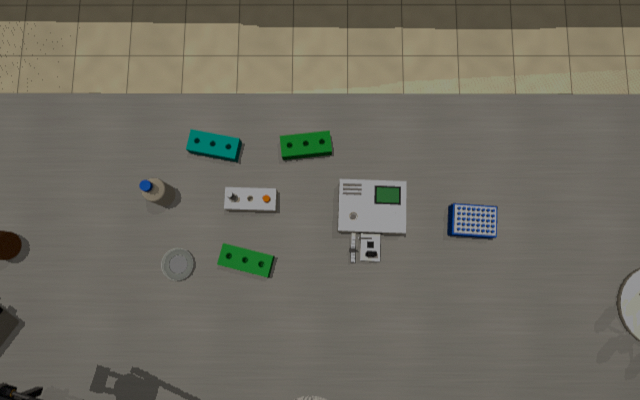

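View pics/scene0.png

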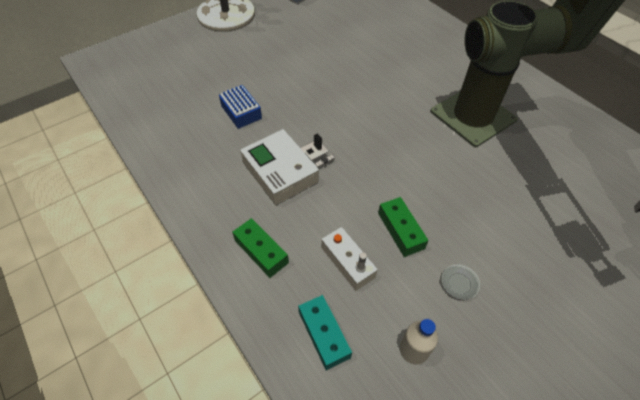

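The top view shows four rack-shaped things: turquoise (214,145), green (306,145), green (246,260) and white (250,199). Only the white one fits the description; it has the stylus at about (232,196) and the orange-capped tube at (266,199). The reader is at (372,206), with its slide and tab at (371,250). I'll confirm this in an enlarged crop.

Run:
```python
from h import *
a=load('top0');b=load('scene0')
z=lambda d,u0,v0,w,h,s:cv2.resize(d['image'][v0:v0+h,u0:u0+w,::-1],None,fx=s,fy=s,interpolation=cv2.INTER_CUBIC)
T=np.hstack([z(a,215,175,70,50,5),z(a,330,172,90,100,5)[:250]]) 
t1=z(a,220,180,65,40,6); t2=z(a,335,200,65,70,6); s1=z(b,318,222,65,70,6)
s2=z(b,285,125,65,50,6)
c=np.zeros((600,800,3),np.uint8)
def put(im,x,y):
    h=min(600-y,im.shape[0]);w=min(800-x,im.shape[1]);c[y:y+h,x:x+w]=im[:h,:w]
put(t1,0,0);put(t2,400,0);put(s1,0,240);put(s2,400,420)
cv2.imwrite('pics/c1.png',c)
```

```text
(no output)
```

View pics/c1.png

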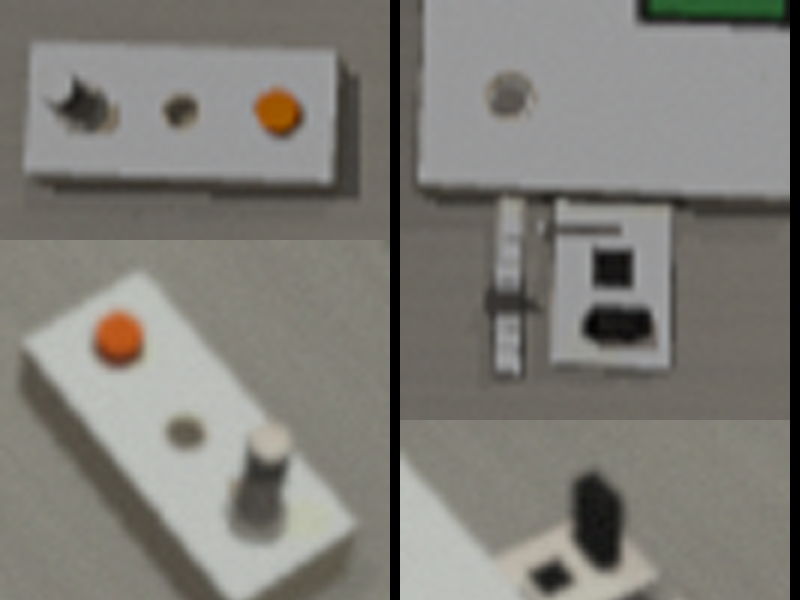

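The crop confirms the target: the white rack has the stylus at top-view (234,198), the empty middle hole at (250.2,198.3) and the orange tube at (266.3,198.5). The button well is at about (352.8,216), the tab at about (371,253), and the marker and pointer are at the slide's left. Next are rough positions, then a closer look with the wrist camera.

Run:
```python
from h import *
np.set_printoptions(precision=4,suppress=True)
a=load('top0');b=load('scene0')
print('styl collar top',onz(a,234.2,198,.049)); print('styl top scene',onz(b,363,255.3,.107))
print('hole',onz(a,250.2,198.3,.045),onz(b,348.8,253.8,.045),tri((a,250.2,198.3),(b,348.8,253.8)))
print('tube',onz(a,266.3,198.5,.059),onz(b,337.8,238.2,.059))
# reader: well, crop origin (335,200)@x400
print('well',onz(a,335+110/6,200+95/6,.06),onz(b,299,167,.06))
print('pointer',onz(a,335+145/6,200+228/6,.026),'mark',onz(a,335+140/6,200+305/6,.03))
print('tab top',dep(a,371,253), 'corner front left',onz(a,335+20/6,200+185/6,.06),'front right',onz(a,335+66,200+199/6,.06))
for f in (a,b): print(foc(f))
w=grab('wrist','w0');o=r.observe();print(o['eef_pos'],'wristcam',-np.array(w['R']).T@w['t'],w['R'],foc(w),o['t'],o['contact_force'])
```

```text
styl collar top [0.6312 0.2098 0.049 ]
styl top scene [0.6321 0.2154 0.107 ]
hole [0.6312 0.1669 0.045 ] [0.6311 0.1704 0.045 ] [0.6308 0.1683 0.0419]
tube [0.6287 0.1213 0.059 ] [0.6317 0.1277 0.059 ]
well [ 0.5832 -0.1121  0.06  ] [ 0.5819 -0.1053  0.06  ]
pointer [ 0.5268 -0.1301  0.026 ] mark [ 0.4918 -0.1273  0.03  ]
tab top [ 0.4844 -0.157   0.0713] corner front left [ 0.5428 -0.0722  0.06  ] front right [ 0.5378 -0.2379  0.06  ]
463.5953086219678
447.9042610806334
[0.1508 0.5542 0.2045] wristcam [0.0686 0.5776 0.3833] [[ 0.2622  0.965  -0.0024]
 [ 0.9252 -0.2507  0.285 ]
 [ 0.2744 -0.0769 -0.9585]] 316.9793493864213 0.15 [-0.4199 -0.0593  0.5976]
```

```bash
python3 -m pendant '[{"slide":[0,0,-0.6],"turn":10.5,"claw":9},{"slide":[0,0,-0.6],"turn":10.5,"claw":8},{"slide":[0,0,-0.6],"turn":10.5,"claw":7},{"slide":[0,0,-0.6],"turn":10.5,"claw":6},{"slide":[0,0,-0.6],"turn":10.5,"claw":5},{"slide":[0,0,-0.6],"turn":10.5,"claw":5},{"slide":[0,0,0],"turn":10.5,"claw":5},{"slide":[0,0,0],"turn":1.3,"claw":5}]'
```

```text
t: 1.15
eef_pos: [0.151, 0.5546, 0.2411]
tool_rot: [[-0.0, 1.0, -0.0], [1.0, 0.0, -0.001], [-0.001, -0.0, -1.0]]
contact_force: [-0.6, 0.0, -0.4]
opening: 0.0499
gripper_force: 0.0
```

```bash
python3 -m pendant '[{"slide":[-3.7,4.8,0],"turn":0,"claw":5},{"slide":[-3.7,4.8,0],"turn":0,"claw":5},{"slide":[-3.7,4.8,0],"turn":0,"claw":5},{"slide":[-3.7,4.8,0],"turn":0,"claw":5},{"slide":[-3.7,4.8,0],"turn":0,"claw":5},{"slide":[-3.7,4.8,0],"turn":0,"claw":5},{"slide":[-3.7,4.8,0],"turn":0,"claw":5},{"slide":[-3.7,4.8,0],"turn":0,"claw":5},{"slide":[-3.7,4.8,0],"turn":0,"claw":5},{"slide":[-1,4.6,0],"turn":0,"claw":5},{"slide":[0,0,0],"turn":0,"claw":5},{"slide":[0,0,0],"turn":0,"claw":5}]'
python3 - <<'E'
from h import *
w=grab('wrist','w1'); np.set_printoptions(precision=4,suppress=True)
for n,p in dict(hole=[.631,.1685,.045],sty=[.632,.213,.107],tube=[.630,.1245,.059]).items():
    c=np.array(w['R'])@p+w['t']; print(n,c[:2]/c[2]*foc(w)+[w['cx'],w['cy']])
E
```

```text
t: 2.65
eef_pos: [0.628, 0.2118, 0.2407]
tool_rot: [[-0.001, 1.0, -0.002], [1.0, 0.001, 0.0], [0.0, -0.002, -1.0]]
contact_force: [-0.4, -0.2, 0.1]
opening: 0.0498
gripper_force: 0.0
hole [327.1024 217.0337]
sty [328.9168 195.3935]
tube [326.2329 254.138 ]
```

View pics/w1.png

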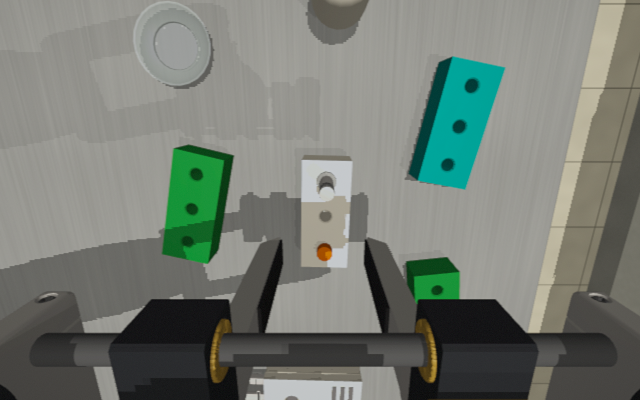

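The wrist view has the white rack in the middle: stylus top near (327,193), collar (326,183), empty hole (325,216), orange cap (324,252). I'll take a second wrist place for triangulation.

```bash
python3 -m pendant '[{"slide":[-3,0,2.5],"turn":0,"claw":5},{"slide":[-3,0,2.5],"turn":0,"claw":5},{"slide":[0,0,0],"turn":0,"claw":5},{"slide":[0,0,0],"turn":0,"claw":5}]'
python3 - <<'E'
from h import *
w=grab('wrist','w2'); np.set_printoptions(precision=4,suppress=True)
for n,p in dict(hole=[.631,.1685,.045],sty=[.632,.213,.107],tube=[.630,.1245,.059]).items():
    c=np.array(w['R'])@p+w['t']; print(n,c[:2]/c[2]*foc(w)+[w['cx'],w['cy']])
z=lambda f,u0,v0,u1,v1,s:cv2.resize(load(f)['image'][v0:v1,u0:u1,::-1],None,fx=s,fy=s,interpolation=cv2.INTER_CUBIC)
A=z('w1',290,145,365,270,4.8);B=z('w2',275,95,375,220,4.2)
c=np.zeros((600,800,3),np.uint8);c[:A.shape[0],:A.shape[1]]=A;c[:B.shape[0],370:370+B.shape[1]]=B
cv2.imwrite('pics/c2.png',c)
E
```

```text
t: 3.2
eef_pos: [0.6287, 0.153, 0.1929]
tool_rot: [[-0.001, 1.0, 0.002], [1.0, 0.001, 0.001], [0.001, 0.002, -1.0]]
contact_force: [-0.3, 0.1, 1.0]
opening: 0.0502
gripper_force: 0.0
hole [326.6523 178.8843]
sty [329.0593 141.4244]
tube [325.6649 222.8872]
```

View pics/c2.png

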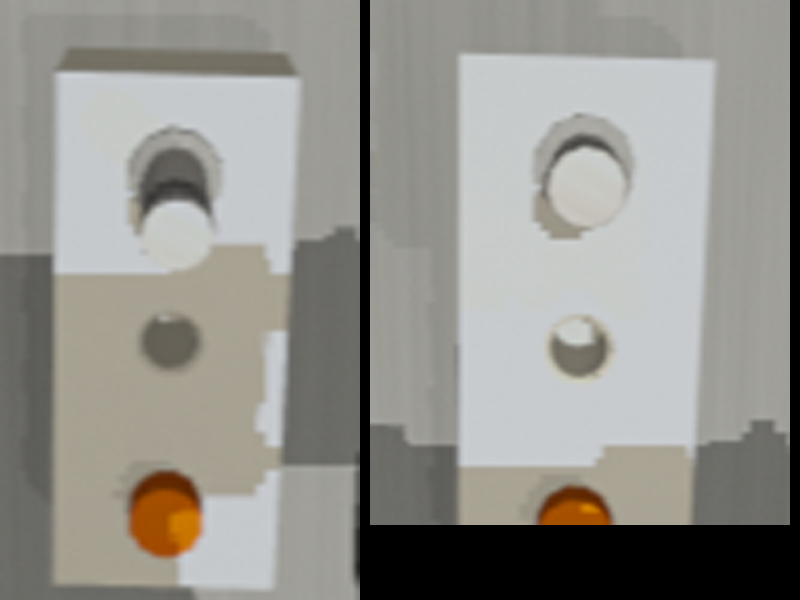

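Run:
```python
from h import *
np.set_printoptions(precision=4,suppress=True)
a=load('w1');b=load('w2');t=load('top0')
p=lambda x,y,u,v,s:(u+(x+.5)/s-.5,v+(y+.5)/s-.5)
for n,x,y,z in [('top',(176,234),(217,187),.107),('hole',(171,341),(210,347),.045),('collar',(174,172),(213,164),.049)]:
    A=p(*x,290,145,4.8);B=p(*y,275,95,4.2); print(n,tri((a,*A),(b,*B)),onz(a,*A,z),onz(b,*B,z))
# rack outline corners (top face) for yaw, w2
for x,y in [(90,53),(344,61),(325,350),(88,350)]: print(onz(b,*p(x,y,275,95,4.2),.045))
print(b['z_map'][139,326],dep(b,326.7,139.5))
print(r.observe()['eef_pos'])
```

```text
top [0.6295 0.2147 0.1053] [0.6293 0.2151 0.107 ] [0.6297 0.2148 0.107 ]
hole [0.6288 0.1702 0.0445] [0.6287 0.1703 0.045 ] [0.6289 0.1703 0.045 ]
collar [0.6294 0.2149 0.0441] [0.6292 0.216  0.049 ] [0.6294 0.2152 0.049 ]
[0.6005 0.2404 0.045 ]
[0.6602 0.2387 0.045 ]
[0.6576 0.1695 0.045 ]
[0.5984 0.1695 0.045 ]
0.26144332 [0.63   0.2146 0.1075]
[0.6292 0.1532 0.1933]
```

```bash
python3 -m pendant '[{"slide":[3.1,0.05,0],"turn":0,"claw":5},{"slide":[3.1,0,0],"turn":0,"claw":5},{"slide":[0,0,3],"turn":0,"claw":4},{"slide":[0,0,3],"turn":0,"claw":4},{"slide":[0,0,3],"turn":0,"claw":4},{"slide":[0,0,2],"turn":0,"claw":4},{"slide":[0,0,1.8],"turn":0,"claw":4},{"slide":[0,0,0],"turn":0,"claw":4},{"slide":[0,0,0],"turn":0,"claw":4}]' && python3 -m pendant '[{"slide":[0,0,0],"turn":0,"claw":1},{"slide":[0,0,0],"turn":0,"claw":1},{"slide":[0,0,0],"turn":0,"claw":1},{"slide":[0,0,0],"turn":0,"claw":1}]' 40
```

```text
t: 4.38
eef_pos: [0.6303, 0.2138, 0.0646]
tool_rot: [[0.0, 1.0, 0.002], [1.0, -0.0, 0.0], [0.0, 0.002, -1.0]]
contact_force: [0.1, -0.0, -0.0]
opening: 0.0402
gripper_force: 0.0
t: 4.88
eef_pos: [0.6299, 0.2136, 0.0641]
tool_rot: [[0.001, 1.0, 0.001], [1.0, -0.001, 0.0], [0.0, 0.001, -1.0]]
contact_force: [0.1, 0.2, 1.3]
opening: 0.0156
gripper_force: 40.0
```

```bash
python3 -m pendant '[{"slide":[0,0,-2],"turn":0,"claw":1},{"slide":[0,0,-4],"turn":0,"claw":1},{"slide":[0,0,-4],"turn":0,"claw":1},{"slide":[-1,0,-4],"turn":0,"claw":1},{"slide":[-4,-1,-3.5],"turn":0,"claw":1},{"slide":[-5,-1,0],"turn":0,"claw":1},{"slide":[-5,-1,0],"turn":0,"claw":1},{"slide":[-5,-1,0],"turn":0,"claw":1},{"slide":[-5,-1,0],"turn":0,"claw":1},{"slide":[-4,-1,0],"turn":0,"claw":1},{"slide":[-1,-0.5,0],"turn":0,"claw":1},{"slide":[0,0,0],"turn":0,"claw":1}]'
python3 - <<'E'
from h import *
w=grab('wrist','w3'); np.set_printoptions(precision=4,suppress=True)
for n,p in dict(well=[.583,-.109,.06],pointer=[.527,-.13,.026],mark=[.492,-.127,.03],tab=[.484,-.155,.074]).items():
    c=np.array(w['R'])@p+w['t']; print(n,c[:2]/c[2]*foc(w)+[w['cx'],w['cy']])
E
```

```text
t: 6.38
eef_pos: [0.564, -0.0863, 0.2392]
tool_rot: [[0.002, 1.0, 0.001], [1.0, -0.002, 0.001], [0.001, 0.001, -1.0]]
contact_force: [0.8, 0.6, -0.2]
opening: 0.0157
gripper_force: 40.0
well [340.506  205.0497]
pointer [295.8362 213.0676]
mark [268.3113 211.8493]
tab [256.5551 245.9518]
```

View pics/w3.png

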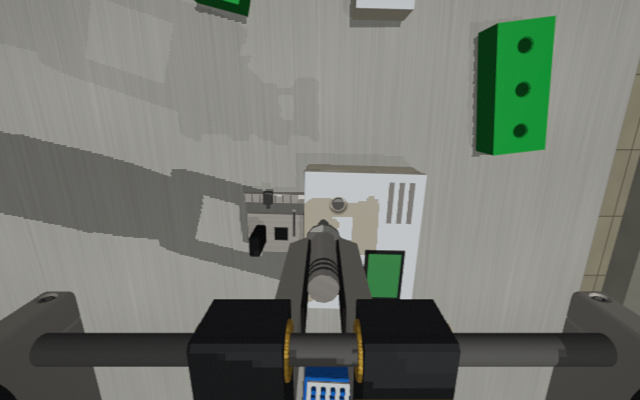

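The wrist view shows the well at about (338,205), the held stylus tip at about (322,222), the marker at (267,198) and the tab at (258,240). I'll take a second place and crop both.

```bash
python3 -m pendant '[{"slide":[-1.5,0.9,2],"turn":0,"claw":1},{"slide":[-1.4,0.9,2],"turn":0,"claw":1},{"slide":[0,0,0],"turn":0,"claw":1},{"slide":[0,0,0],"turn":0,"claw":1}]'
python3 - <<'E'
from h import *
w=grab('wrist','w4'); np.set_printoptions(precision=4,suppress=True)
for n,p in dict(well=[.583,-.109,.06],pointer=[.527,-.13,.026],mark=[.492,-.127,.03],tab=[.484,-.155,.074]).items():
    c=np.array(w['R'])@p+w['t']; print(n,c[:2]/c[2]*foc(w)+[w['cx'],w['cy']])
z=lambda f,u0,v0,u1,v1,s:cv2.resize(load(f)['image'][v0:v1,u0:u1,::-1],None,fx=s,fy=s,interpolation=cv2.INTER_CUBIC)
c=np.zeros((600,800,3),np.uint8)
A=z('w3',235,160,375,260,5);B=z('w4',205,130,360,230,5)
c[:300,:700]=A[:300];c[300:600,:775]=B[:300]
cv2.imwrite('pics/c3.png',c)
E
```

```text
t: 6.92
eef_pos: [0.5826, -0.1141, 0.1991]
tool_rot: [[-0.001, 1.0, 0.0], [1.0, 0.001, 0.0], [0.0, 0.0, -1.0]]
contact_force: [-0.5, -0.7, 0.6]
opening: 0.0153
gripper_force: 40.0
well [325.0712 190.5117]
pointer [276.3269 200.9452]
mark [245.0187 199.3342]
tab [229.0822 236.9505]
```

View pics/c3.png

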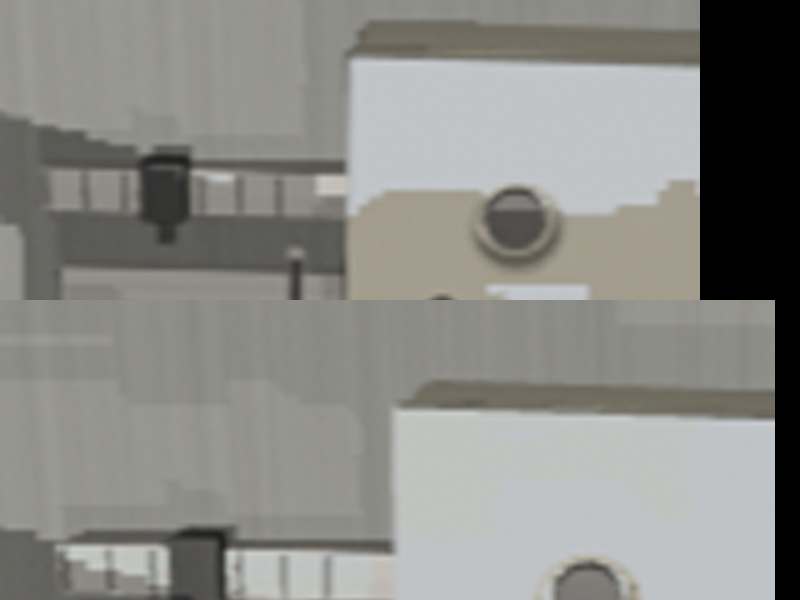

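Run:
```python
from h import *
np.set_printoptions(precision=4,suppress=True)
obs=[]
for f,u,v in [('w3',337.8,204),('w4',322.2,191)]:
    d=load(f); g=cv2.cvtColor(d['image'],cv2.COLOR_RGB2GRAY); s=6; u0,v0=int(u)-16,int(v)-16
    c=cv2.resize(g[v0:v0+32,u0:u0+32],None,fx=s,fy=s,interpolation=cv2.INTER_CUBIC)
    h=cv2.HoughCircles(c,cv2.HOUGH_GRADIENT,1,20,param1=80,param2=15,minRadius=35,maxRadius=70)
    for x,y,R in h[0][:3]: print(f,u0+(x+.5)/s-.5,v0+(y+.5)/s-.5,R/s,onz(d,u0+(x+.5)/s-.5,v0+(y+.5)/s-.5,.06))
    obs.append((d,u,v))
print(tri(*obs),[onz(*o,.06) for o in obs])
p=lambda x,y,u,v,s:(u+(x+.5)/s-.5,v+(y+.5)/s-.5)
a=load('w3');b=load('w4')
print('face corner top',onz(a,*p(349,56,235,160,5),.06),onz(b,*p(393,408-300,205,130,5),.06))
print('left edge pts',onz(a,*p(349,56,235,160,5),.06),onz(a,*p(699,63,235,160,5),.06), onz(b,*p(393,108,205,130,5),.06),onz(b,*p(774,117,205,130,5),.06))
print('mark tooth',onz(a,*p(165,242,235,160,5),.03),'pointer line',onz(a,*p(295,250,235,160,5),.026),onz(a,*p(295,290,235,160,5),.026))
print(r.observe()['eef_pos'])
```

```text
w3 338.0 203.33333 6.2833333 [ 0.58   -0.1069  0.06  ]
w3 337.83334 207.83333 10.716667 [ 0.5799 -0.1124  0.06  ]
w4 322.33334 189.0 7.1666665 [ 0.5802 -0.1074  0.06  ]
w4 322.33334 193.0 9.400001 [ 0.5802 -0.1117  0.06  ]
[ 0.5804 -0.114   0.0402] [array([ 0.5798, -0.1077,  0.06  ]), array([ 0.58  , -0.1095,  0.06  ])]
face corner top [ 0.5412 -0.0681  0.06  ] [ 0.5411 -0.0687  0.06  ]
left edge pts [ 0.5412 -0.0681  0.06  ] [ 0.6212 -0.0698  0.06  ] [ 0.5411 -0.0687  0.06  ] [ 0.6171 -0.0704  0.06  ]
mark tooth [ 0.4913 -0.1218  0.03  ] pointer line [ 0.5242 -0.1253  0.026 ] [ 0.5239 -0.1362  0.026 ]
[ 0.5827 -0.1143  0.1995]
```

```bash
python3 -m pendant '[{"slide":[0.5,-0.25,2],"turn":0,"claw":1},{"slide":[0,0,3],"turn":0,"claw":1},{"slide":[0,0,3],"turn":0,"claw":1},{"slide":[0,0,0],"turn":0,"claw":1},{"slide":[0,0,0],"turn":0,"claw":1},{"slide":[0,0,0],"turn":0,"claw":1}]' && python3 -m pendant '[{"slide":[0,0,0.4],"turn":0,"claw":1},{"slide":[0,0,0.4],"turn":0,"claw":1},{"slide":[0,0,0],"turn":0,"claw":1},{"slide":[0,0,0],"turn":0,"claw":1}]'
```

```text
t: 7.72
eef_pos: [0.5812, -0.1108, 0.1207]
tool_rot: [[0.0, 1.0, 0.004], [1.0, -0.0, -0.001], [-0.001, 0.004, -1.0]]
contact_force: [0.6, 0.3, -0.1]
opening: 0.0154
gripper_force: 40.0
t: 8.22
eef_pos: [0.5797, -0.1104, 0.1103]
tool_rot: [[0.001, 1.0, -0.0], [1.0, -0.001, 0.0], [0.0, -0.0, -1.0]]
contact_force: [0.3, -0.7, -0.8]
opening: 0.0155
gripper_force: 40.0
```

```bash
python3 -m pendant '[{"slide":[0,0,0.3],"turn":0,"claw":1},{"slide":[0,0,0.2],"turn":0,"claw":1},{"slide":[0,0,0],"turn":0,"claw":1},{"slide":[0,0,0],"turn":0,"claw":1}]'; python3 -m pendant '[{"slide":[0,0,0.2],"turn":0,"claw":1},{"slide":[0,0,0.1],"turn":0,"claw":1},{"slide":[0,0,0],"turn":0,"claw":1},{"slide":[0,0,0],"turn":0,"claw":1}]'
```

```text
t: 8.72
eef_pos: [0.5799, -0.1105, 0.1058]
tool_rot: [[0.001, 1.0, 0.0], [1.0, -0.001, -0.0], [-0.0, 0.0, -1.0]]
contact_force: [0.4, 0.5, 1.4]
opening: 0.0151
gripper_force: 40.0
t: 9.22
eef_pos: [0.58, -0.1105, 0.1027]
tool_rot: [[0.0, 1.0, 0.001], [1.0, -0.0, -0.0], [-0.0, 0.001, -1.0]]
contact_force: [-0.4, -0.5, 3.5]
opening: 0.0154
gripper_force: 40.0
```

Spring force is rising as expected (3.5 N). A little further takes it to the stop.

```bash
python3 -m pendant '[{"slide":[0,0,0.1],"turn":0,"claw":1},{"slide":[0,0,0.1],"turn":0,"claw":1},{"slide":[0,0,0],"turn":0,"claw":1},{"slide":[0,0,0],"turn":0,"claw":1},{"slide":[0,0,0],"turn":0,"claw":1}]'
```

```text
t: 9.85
eef_pos: [0.5801, -0.1106, 0.1022]
tool_rot: [[0.0, 1.0, 0.001], [1.0, -0.0, -0.0], [-0.0, 0.001, -1.0]]
contact_force: [-2.3, 0.5, 9.4]
opening: 0.0153
gripper_force: 40.0
```

Full stop reached (9.4 N). Now back to the stylus's own hole.

```bash
python3 -m pendant '[{"slide":[0,0,-2],"turn":0,"claw":1},{"slide":[0,0,-4],"turn":0,"claw":1},{"slide":[1,0,-4],"turn":0,"claw":1},{"slide":[4,0.5,0],"turn":0,"claw":1},{"slide":[5,1,0],"turn":0,"claw":1},{"slide":[5,1,0],"turn":0,"claw":1},{"slide":[5,1,0],"turn":0,"claw":1},{"slide":[5,1,0],"turn":0,"claw":1},{"slide":[5,0.5,0],"turn":0,"claw":1},{"slide":[2.4,0,0],"turn":0,"claw":1},{"slide":[0,0,0],"turn":0,"claw":1},{"slide":[0,0,0],"turn":0,"claw":1}]'
```

```text
t: 11.35
eef_pos: [0.6297, 0.2119, 0.2001]
tool_rot: [[0.002, 1.0, -0.001], [1.0, -0.002, -0.001], [-0.001, -0.001, -1.0]]
contact_force: [0.9, -0.4, -1.2]
opening: 0.0155
gripper_force: 40.0
```

```bash
python3 -m pendant '[{"slide":[0.2,0,2.5],"turn":0,"claw":1},{"slide":[0,0,3],"turn":0,"claw":1},{"slide":[0,0,1.5],"turn":0,"claw":1},{"slide":[0,0,0],"turn":0,"claw":1},{"slide":[0,0,0],"turn":0,"claw":1}]'
python3 - <<'E'
from h import *
w=grab('wrist','w5');s=grab('scene','s5')
z=lambda f,u0,v0,u1,v1,s:cv2.resize(load(f)['image'][v0:v1,u0:u1,::-1],None,fx=s,fy=s,interpolation=cv2.INTER_CUBIC)
c=np.zeros((480,800,3),np.uint8)
c[:480,:400]=z('w5',260,100,380,244,10/3); c[:480,400:]=z('s5',310,210,390,306,5)
cv2.imwrite('pics/c5.png',c)
E
```

```text
t: 11.98
eef_pos: [0.631, 0.2152, 0.1319]
tool_rot: [[0.001, 1.0, 0.002], [1.0, -0.001, 0.0], [0.0, 0.002, -1.0]]
contact_force: [0.7, -0.2, 0.1]
opening: 0.0155
gripper_force: 40.0
```

View pics/c5.png

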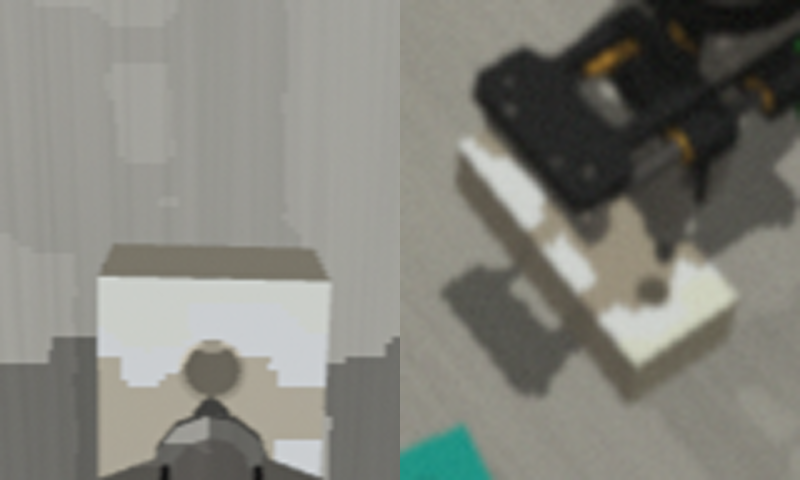

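The left crop shows the free end hole at (213,368) and the stylus tip at about (210,402). The scene crop shows the hole clear. I'll compute the offset.

Run:
```python
from h import *
d=load('w5'); s=10/3
print(onz(d,260+213.5/s-.5,100+368.5/s-.5,.045), onz(d,260+210.5/s-.5,100+403/s-.5,.079), r.observe()['eef_pos'])
```

```text
[0.62990352 0.21556079 0.045     ] [0.62908256 0.21792922 0.079     ] [0.63108785 0.21559508 0.13226604]
```

```bash
python3 -m pendant '[{"slide":[-0.1,0,1.5],"turn":0,"claw":1},{"slide":[0,0,1.5],"turn":0,"claw":1},{"slide":[0,0,1.2],"turn":0,"claw":1},{"slide":[0,0,0],"turn":0,"claw":1},{"slide":[0,0,0],"turn":0,"claw":1}]'; python3 -m pendant '[{"slide":[0,0,1.2],"turn":0,"claw":1},{"slide":[0,0,0.8],"turn":0,"claw":1},{"slide":[0,0,0.3],"turn":0,"claw":1},{"slide":[0,0,0],"turn":0,"claw":1},{"slide":[0,0,0],"turn":0,"claw":1}]'
```

```text
t: 12.7
eef_pos: [0.6299, 0.2146, 0.0884]
tool_rot: [[0.0, 1.0, -0.0], [1.0, -0.0, -0.0], [-0.0, -0.0, -1.0]]
contact_force: [-0.6, 0.1, -0.6]
opening: 0.0153
gripper_force: 40.0
t: 13.32
eef_pos: [0.6301, 0.2146, 0.0657]
tool_rot: [[0.001, 1.0, 0.001], [1.0, -0.001, 0.0], [0.0, 0.001, -1.0]]
contact_force: [-0.7, 0.3, -0.3]
opening: 0.0157
gripper_force: 40.0
```

```bash
python3 -m pendant '[{"slide":[0,0,0.1],"turn":0,"claw":1},{"slide":[0,0,0.1],"turn":0,"claw":1},{"slide":[0,0,0],"turn":0,"claw":1},{"slide":[0,0,0],"turn":0,"claw":1}]'
```

```text
t: 13.82
eef_pos: [0.6301, 0.2146, 0.0641]
tool_rot: [[0.001, 1.0, 0.001], [1.0, -0.001, 0.0], [0.0, 0.001, -1.0]]
contact_force: [-1.4, 0.2, 4.2]
opening: 0.0154
gripper_force: 40.0
```

```bash
python3 -m pendant '[{"slide":[0,0,0],"turn":0,"claw":2.5},{"slide":[0,0,0],"turn":0,"claw":4},{"slide":[0,0,0],"turn":0,"claw":4},{"slide":[0,0,-1.5],"turn":0,"claw":4},{"slide":[0,0,-3.5],"turn":0,"claw":4},{"slide":[0,0,-4],"turn":0,"claw":4},{"slide":[-3,0,-4],"turn":0,"claw":4},{"slide":[-3,0,0],"turn":0,"claw":4},{"slide":[0,0,0],"turn":0,"claw":4},{"slide":[0,0,0],"turn":0,"claw":4}]'
python3 - <<'E'
from h import *
np.set_printoptions(precision=4,suppress=True)
d=grab('wrist','w6')
c=np.array(d['R'])@[.6295,.2147,.107]+d['t'];u,v=c[:2]/c[2]*foc(d)+[d['cx'],d['cy']]
Z=d['z_map'];P=[dep(d,x,y) for y in range(int(v)-25,int(v)+25) for x in range(int(u)-25,int(u)+25)]
P=np.array(P);T=P[(P[:,2]>.09)&(P[:,2]<.13)];print(u,v,len(T),np.median(T,0),T[:,2].max());C=P[(P[:,2]>.046)&(P[:,2]<.053)];print(len(C),np.median(C,0))
E
```

```text
t: 15.08
eef_pos: [0.6297, 0.155, 0.1936]
tool_rot: [[0.001, 1.0, -0.0], [1.0, -0.001, 0.001], [0.001, -0.0, -1.0]]
contact_force: [0.4, -0.9, -0.7]
opening: 0.04
gripper_force: 0.0
324.930245812361 141.6993605764169 310 [0.6279 0.2162 0.1065] 0.10843540325336759
226 [0.6279 0.2197 0.0481]
```

Stylus is seated (top at 106.5 mm, upright). On to the slide.

```bash
python3 -m pendant '[{"slide":[-5,-2.6,0],"turn":0,"claw":4},{"slide":[-5,-2.6,0],"turn":0,"claw":4},{"slide":[-5,-2.6,0],"turn":0,"claw":4},{"slide":[-5,-2.6,0],"turn":0,"claw":4},{"slide":[-5,-2.6,0],"turn":1.3,"claw":4},{"slide":[0,0,0],"turn":0,"claw":4},{"slide":[0,0,0],"turn":0,"claw":4}]'; python3 -c "
from h import *
grab('wrist','w7')"; python3 -m pendant '[{"slide":[-2.5,-1,0],"turn":0,"claw":4},{"slide":[-2.5,-1,0],"turn":0,"claw":4},{"slide":[0,0,0],"turn":0,"claw":4},{"slide":[0,0,0],"turn":0,"claw":4}]'
python3 - <<'E'
from h import *
np.set_printoptions(precision=4,suppress=True)
c=np.zeros((600,800,3),np.uint8)
d=grab('wrist','w8')
for i,f in enumerate(('w7','w8')):
    d=load(f); q=np.array(d['R'])@[.507,-.138,.04]+d['t'];u,v=q[:2]/q[2]*foc(d)+[d['cx'],d['cy']]
    u0,v0=max(0,int(u)-50),max(0,int(v)-50);print(f,u0,v0)
    c[:600,i*400:i*400+400]=cv2.resize(d['image'][v0:v0+150,u0:u0+100,::-1],(400,600),interpolation=cv2.INTER_CUBIC)
    P=np.array([dep(d,x,y) for y in range(v0,v0+150) for x in range(u0,u0+100) if d['z_map'][y,x]>0])
    T=P[(P[:,2]>.068)&(P[:,2]<.08)&(P[:,0]<.52)&(P[:,0]>.45)];print(len(T),T.min(0),T.max(0),np.median(T,0))
cv2.imwrite('pics/c7.png',c)
E
```

```text
t: 16.0
eef_pos: [0.5001, -0.0945, 0.1933]
tool_rot: [[0.023, 1.0, 0.0], [1.0, -0.023, 0.001], [0.001, 0.0, -1.0]]
contact_force: [0.5, 0.6, 0.1]
opening: 0.0397
gripper_force: 0.0
t: 16.55
eef_pos: [0.4793, -0.1435, 0.1934]
tool_rot: [[0.021, 1.0, 0.0], [1.0, -0.021, 0.001], [0.001, 0.0, -1.0]]
contact_force: [0.1, -0.4, 0.1]
opening: 0.0399
gripper_force: 0.0
w7 281 179
302 [ 0.4736 -0.1685  0.068 ] [ 0.4868 -0.1432  0.075 ] [ 0.4804 -0.1549  0.0733]
w8 300 136
342 [ 0.473  -0.1691  0.0683] [ 0.4863 -0.1435  0.0755] [ 0.48   -0.1556  0.0733]
```

View pics/c7.png

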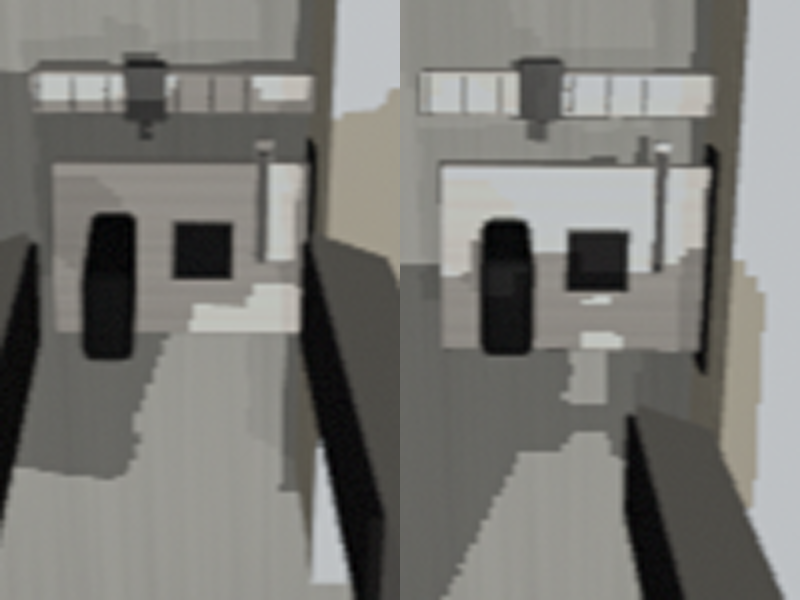

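The crop shows the marker tooth tip at (146,135) in the left half and (537,137) in the right; the pointer tooth is at (264,145) and (662,148). The tab is at about (108,285) and (507,287), with the reader face at the right.

Run:
```python
from h import *
np.set_printoptions(precision=4,suppress=True)
a=load('w7');b=load('w8')
A=lambda x,y:(a,281+(x+.5)/4-.5,179+(y+.5)/4-.5)
B=lambda x,y:(b,300+(x+.5)/4-.5,136+(y+.5)/4-.5)
m=[A(146,135),B(137,138)];p=[A(264,146),B(262,149)]
ax=np.array([-.9998,.022,0])
M=tri(*m);P=tri(*p);print(M,P,(M-P)@ax)
for z in(.026,.028): print([(onz(*i,z)-onz(*j,.026))@ax for i,j in zip(m,p)],onz(*m[0],z),onz(*p[0],.026))
print(r.observe()['eef_pos'])
```

```text
[ 0.4904 -0.1236  0.021 ] [ 0.5248 -0.1267  0.0245] 0.03440576259239991
[np.float64(0.03393757592534315), np.float64(0.03462209544355372)] [ 0.4909 -0.1221  0.026 ] [ 0.5248 -0.1262  0.026 ]
[np.float64(0.033897914676753085), np.float64(0.03469143133400425)] [ 0.491  -0.1215  0.028 ] [ 0.5248 -0.1262  0.026 ]
[ 0.4792 -0.1435  0.1934]
```

```bash
python3 -m pendant '[{"slide":[-1.2,0.1,1],"turn":0,"claw":4},{"slide":[0,0,4],"turn":0,"claw":4},{"slide":[0,0,4],"turn":0,"claw":4},{"slide":[0,0,3.5],"turn":0,"claw":4},{"slide":[0,0,2.3],"turn":0,"claw":4},{"slide":[0,0,0.5],"turn":0,"claw":4},{"slide":[0,0,0],"turn":0,"claw":4}]'; python3 -m pendant '[{"slide":[0,0,0],"turn":0,"claw":0.8},{"slide":[0,0,0],"turn":0,"claw":0.8},{"slide":[0,0,0],"turn":0,"claw":0.8},{"slide":[0,0,0],"turn":0,"claw":0.8}]' 35
```

```text
t: 17.48
eef_pos: [0.4795, -0.157, 0.0404]
tool_rot: [[0.023, 1.0, -0.0], [1.0, -0.023, 0.0], [0.0, -0.0, -1.0]]
contact_force: [-0.1, 0.3, -0.6]
opening: 0.0398
gripper_force: 0.0
t: 17.98
eef_pos: [0.4806, -0.1573, 0.0414]
tool_rot: [[0.024, 1.0, 0.003], [1.0, -0.024, -0.001], [-0.001, 0.003, -1.0]]
contact_force: [2.6, -0.0, 1.5]
opening: 0.0139
gripper_force: 35.0
```

```bash
python3 -m pendant '[{"slide":[0,-0.8,0],"turn":0,"claw":0.8},{"slide":[0,-0.8,0],"turn":0,"claw":0.8},{"slide":[0,-0.8,0],"turn":0,"claw":0.8},{"slide":[0,-0.8,0],"turn":0,"claw":0.8},{"slide":[0,0,0],"turn":0,"claw":0.8},{"slide":[0,0,0],"turn":0,"claw":0.8},{"slide":[0,0,0],"turn":0,"claw":0.8}]'
python3 - <<'E'
from h import *
for n in('wrist','top','scene'):
    d=grab(n,n+'9')
    for k,p in dict(pt=[.4925,-.126,.026],mk=[.4909,-.122,.026]).items():
        q=np.array(d['R'])@p+d['t'];print(n,k,q[:2]/q[2]*foc(d)+[d['cx'],d['cy']])
c=np.zeros((500,800,3),np.uint8)
def put(f,u,v,w,h,s,x):
    d=load(f);c[:int(h*s),x:x+int(w*s)]=cv2.resize(d['image'][v:v+h,u:u+w,::-1],(int(w*s),int(h*s)),interpolation=cv2.INTER_CUBIC)
d=load('wrist9');q=np.array(d['R'])@[.491,-.124,.026]+d['t'];u,v=q[:2]/q[2]*foc(d)+[d['cx'],d['cy']]
u0,v0=int(u)-30,max(0,int(v)-25);print(u0,v0);put('wrist9',u0,v0,50,50,10,0)
d=load('top9');q=np.array(d['R'])@[.491,-.124,.026]+d['t'];u,v=q[:2]/q[2]*foc(d)+[d['cx'],d['cy']]
put('top9',int(u)-15,int(v)-25,30,50,10,500);print(int(u)-15,int(v)-25)
cv2.imwrite('pics/c9.png',c)
E
```

```text
t: 18.85
eef_pos: [0.4486, -0.1564, 0.0413]
tool_rot: [[0.024, 1.0, 0.004], [1.0, -0.024, -0.001], [-0.0, 0.004, -1.0]]
contact_force: [8.0, 2.1, 2.2]
opening: 0.0139
gripper_force: 35.0
wrist pt [393.59832898 197.46768433]
wrist mk [391.32096763 191.42431596]
top pt [357.73400905 250.64911242]
top mk [356.25766474 251.23123433]
scene pt [321.21596492 155.59254787]
scene mk [322.51977362 156.21367862]
361 169
341 226
```

View pics/c9.png

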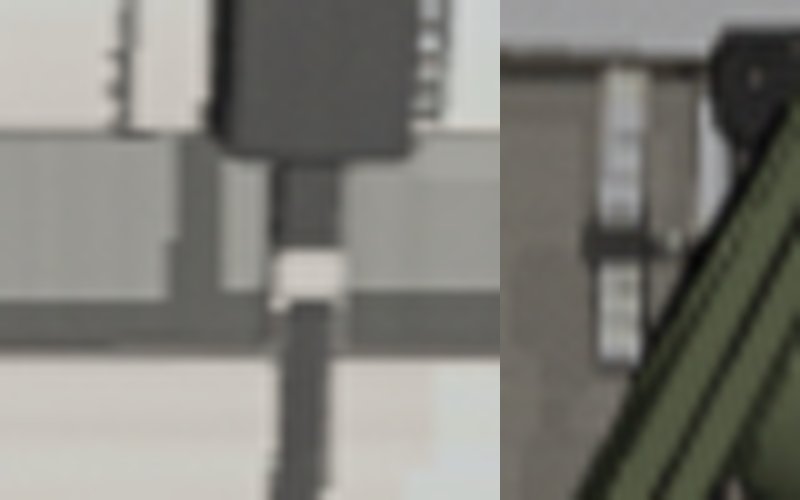

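The wrist crop shows the marker tooth centred at x≈308 and the pointer tooth at x≈310, just below it, so they are nearly aligned. I'll check it with heights taken from the depth map.

Run:
```python
from h import *
np.set_printoptions(precision=4,suppress=True)
d=load('wrist9');ax=np.array([-.9998,.022,0])
g=lambda x,y:(361+(x+.5)/10-.5,169+(y+.5)/10-.5)
zm=np.median([dep(d,u,v)[2] for u in (390,391,392,393) for v in (188,189,190,191)]);zp=np.median([dep(d,u,v)[2] for u in (390,391,392) for v in (195,196)])
zl=np.median([dep(d,u,v)[2] for u in (390,391) for v in range(206,216)])
print(zm,zp,zl)
# sub-pixel edges of the two teeth by brightness
G=d['image'].astype(float).mean(2)
for v in range(186,200): print(v,G[v,384:400].astype(int))
for z in(.026,.028,.03): print(z,(onz(d,*g(310,270),.026)-onz(d,*g(308,210),z))@ax*1000,'mm pointer ahead(+)')
```

```text
0.02773936617958951 0.027259819191596937 0.028621306948657776
186 [153 153 151 122  64  66  81  81  82  82  84 113 138 147 149 151]
187 [153 154 153 123  63  67  82  82  83  81  86 122 145 148 151 152]
188 [153 153 151 122  62  67  83  84  82  82  85 122 145 147 150 151]
189 [153 153 152 123  66  70  83  83  82  82  86 123 144 148 150 152]
190 [152 153 151 121  66  72  81  82  83  82  94 126 144 148 149 151]
191 [153 153 152 119  58  69  81  82  82  82  94 126 145 148 150 151]
192 [152 153 151 118  62  73  79  79  80  79  92 125 144 148 150 151]
193 [153 153 151 123  78  85  96  96  96  95 103 127 144 148 150 151]
194 [152 153 151 124 110 153 174 174 175 174 168 154 146 148 150 152]
195 [152 153 150 127 144 185 196 197 196 196 189 168 146 148 150 151]
196 [154 154 151 126 146 187 197 197 196 197 191 168 148 148 151 153]
197 [152 152 142 116 147 186 196 197 196 196 186 161 145 147 151 150]
198 [106 105 100  95 146 171 167 167 168 166 159 132 102 101 104 104]
199 [ 98  97  94  98 159 155  96  86  88  93 125 124  96  95  97  97]
0.026 -0.363565584376636 mm pointer ahead(+)
0.028 -0.814002394858834 mm pointer ahead(+)
0.03 -1.2644392053409768 mm pointer ahead(+)
```

```bash
python3 -m pendant '[{"slide":[0,-0.05,0],"turn":0,"claw":0.8},{"slide":[0,0,0],"turn":0,"claw":0.8},{"slide":[0,0,0],"turn":0,"claw":0.8},{"slide":[0,0,0],"turn":0,"claw":0.8}]'
python3 - <<'E'
from h import *
d=grab('wrist','w10');G=d['image'].astype(float).mean(2)
for v in range(188,200,1): print(v,G[v,382:400].astype(int))
q=np.array(d['R'])@[.4909,-.122,.026]+d['t'];print(q[2],q[:2]/q[2]*foc(d)+[d['cx'],d['cy']])
E
```

```text
t: 19.5
eef_pos: [0.4483, -0.1563, 0.0413]
tool_rot: [[0.024, 1.0, 0.004], [1.0, -0.024, -0.001], [-0.0, 0.004, -1.0]]
contact_force: [6.2, 2.0, 2.9]
opening: 0.0139
gripper_force: 35.0
188 [ 97 100 133 152 152 140  96  59  77  82  83  82  82 103 131 146 150 151]
189 [ 96 100 132 152 152 140  97  65  79  83  83  82  83 103 131 145 150 151]
190 [ 97 102 134 153 152 139  95  67  82  83  83  81  81 103 133 146 149 152]
191 [100 130 151 154 152 129  79  64  81  83  82  81  83 112 138 146 149 151]
192 [100 132 153 153 151 125  67  62  79  80  79  79  83 111 137 146 149 151]
193 [100 131 153 153 152 130  90  86  96  96  95  97  95 114 137 146 149 151]
194 [100 131 152 153 151 126 112 154 174 175 175 174 167 153 145 147 149 151]
195 [100 131 152 153 151 126 144 185 197 196 196 196 190 168 146 146 149 151]
196 [100 133 153 154 150 126 147 187 197 197 197 197 191 167 146 146 151 152]
197 [100 131 151 151 142 116 146 186 196 197 196 196 185 161 144 145 150 150]
198 [ 97 101 105 105 100  95 144 170 167 166 167 166 159 132 102 100 103 104]
199 [ 98  97  98  96  94  91 135 133  90  87  88  93 124 124  95  94  96  98]
0.2003439084565965 [391.85202818 191.4220489 ]
```

```bash
python3 -c "
from station import r
print(r.close_job())"
```

```text
the job is handed in; nothing more can be done
None
```

The job is handed in: I pressed the zero button to its stop with the slide closed and stood the stylus back in its own hole, seated upright. The gripper is holding the slide with the pointer tooth within about 0.5 mm of the marker by the wrist camera. The judge's verdict was not shown.

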